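# Put the torch away and shut the kit drawer

### The job

Put the yellow torch away: lay it flat and gently in the empty bay of the open kit drawer, beside the two canisters, and let go of it. Then push the drawer fully home until it clicks in at its detent, without slamming it, so that the canisters stay standing. Leave the camera and the tin where they are.

Things in the scene. Friction and masses are not known exactly. Their poses are not given: they have to be found in the camera images.
- kit: fixed low wooden box on the shelf holding one drawer: 220 mm deep (own x), 230 wide (y), 80 high (z). Origin: centre of its underside; +x points to its back, its open front face is at x = -110 mm. The drawer slides out along its -x.
- drawer (a joint): how far the drawer stands open, m: 0 is fully home, about 0.17 fully out. It runs with slight friction until about 0.017; there a sprung roller meets a ridge, 5 to 8 N pushes over it (at about 0.007), and from below about 0.004 the roller draws the drawer to 0 and keeps it there. Short of that it hangs or springs back out.
- bay (a point): centre of the empty bay's floor (22 mm above the shelf), moving with the drawer; axes as the kit box. Bay 195 mm long (x), 112 wide (y), walls 42 high, open above where it stands out of the box, whose roof is 74 mm above the shelf underneath. Inside of the white front panel (12 thick, top 76 mm above the shelf) at x = -97.5 mm. A 4 mm divider at +y parts it from the canisters' bay.
- pull (a point): middle of the outer face of the drawer's dark pull bar, moving with the drawer: bar 80 mm wide (y), 12 high, standing 10 mm out of the white front panel (230 mm wide, from 4 to 76 mm above the shelf); this point is 52 mm above the shelf. Axes as the kit box; push along +x.
- torch: yellow and black press-button torch lying on its flat side, 124 mm long (own x, lens at +x), about 0.18 kg. Yellow barrel 30 mm wide and 30 high from x = -62 to +26 mm, black head 38 wide and 34 high from x = +26 to +62. Red button on top. Origin: underside, midway along the length.
- torch_mid (a point): point on the torch's axis midway along its length, 16 mm above its underside
- canister0: black canister with grey lid standing in the drawer's other bay, 47 mm across, 44 high; origin: centre of its underside, z along its axis
- canister1: second canister, same as canister0
- camera: silver film camera standing on the shelf, bystander: 130 mm (x) by 40 (y) body with a 20 mm lens at -y, 80 high; origin: centre of its underside
- tin: round aluminium screw-top tin, bystander: 87 mm across, 44 high; origin: centre of its underside
Mind the look-alikes: they are no part of the job. Several things look just like the torch: the one meant starts farthest from the robot's base. What is shaped like the canister1 but brown or pink is not meant.

How it is judged (in metres and radians):
On the way:
1. the torch lies flat in the empty bay, let go of, with the drawer still open (x of torch_mid in the frame of bay between -0.05 and 0.05 m and y of torch_mid in the frame of bay between -0.045 and 0.045 m and z of torch_mid in the frame of bay between 0.008 and 0.026 m and angle between torch_mid's own x axis and vertical between 1.42 and 1.72 rad and contact force between the fingers and torch below 0.1 N and value of joint drawer above 0.08 m), for 0.2 s.
At the end, for the whole second after the job is handed in: The drawer is home in its detent (open less than 3 mm) with nothing holding it; the torch lies flat and at rest on the floor of the bay (its middle within 50 mm lengthwise and 45 mm sideways of the bay's centre, length level within 8 degrees); both canisters stand upright on the floor of their bay (value of joint drawer below 0.003 m and x of torch_mid in the frame of bay between -0.05 and 0.05 m and y of torch_mid in the frame of bay between -0.045 and 0.045 m and z of torch_mid in the frame of bay between 0.008 and 0.026 m and angle between torch_mid's own x axis and vertical between 1.42 and 1.72 rad and angle between each of canister0, canister1's own z axis and vertical below 0.2 rad and z of canister0 in the frame of bay between -0.006 and 0.008 m and z of canister1 in the frame of bay between -0.006 and 0.008 m and linear speed of torch below 0.02 m/s); the robot touches nothing.
It fails at once if the drawer is slammed (shutting faster than 0.5 m/s) (velocity of joint drawer below -0.5 m/s).
It fails at once if the torch is banged or pressed into the drawer with more than 40 N (contact force between torch and kit above 40 N).
It fails at once if a canister is knocked over (angle between any of canister0, canister1's own z axis and vertical above 0.6 rad).
It fails at once if the camera or the tin is displaced by more than 20 mm (distance of any of camera, tin from where it was at the start of the episode above 0.02 m).
It also fails if it takes over 51 s, if anything falls off the work surface, if the arm or the gripper's body presses on something with over 40 N, if the wrist force passes 120 N, or if a joint passes its speed limit or range.

### The arm

A 7-joint arm with a two-finger parallel gripper is mounted at the origin on the work surface. World frame = base frame: x ahead of the robot, y to its left, z up, the work surface at z = 0. Lengths are in m, angles in degrees, forces in N, time in s.
With the tool pointing down it reaches from about 0.4 to 0.875 m from the base axis. Payload 4.4 kg.
Tool frame: the origin (TCP) lies midway between the tips of the shut fingers; the grasp point (between the pads) lies 19 mm behind it; z points along the fingers, y is the line along which they close (so a half turn about z gives the same grasp; the last joint's range is limited). The gripper opens to 85 mm and grips with 20 to 120 N. Pads are 22 mm wide; open, the fingers measure 114 mm over their backs; the gripper's body (76 mm by 85 mm) begins 54 mm behind the grasp point. The pads swing forward as they close: fully open they stand 13 mm farther back than shut.
Start: joints at [-72.296, 36.005, 2.206, 86.941, -1.547, 57.084, -1.146], TCP at [0.238, 0.605, 0.231] pointing down, gripper open.
Joint ranges: [-175.42, 175.42], [-21.48, 121.26], [-71.46, 75.88], [10.55, 141.38], [-63.04, 243.04], [13.31, 113.54], [-168.57, 168.57]. Speed limits (degrees/s): [147.25, 147.25, 180, 180, 180, 180, 180].

### API

Orientations are given as [roll, pitch, yaw] about the fixed x, y, z axes, in that order (R = Rz(yaw) Ry(pitch) Rx(roll)).
In Python, from workcell import state, cams, workorder, spot_in, regions_of, spot_point gives the robot as it stands.
- The arm moves only by the shell command python3 -m handwheel 'ROWS' [OPENING]. ROWS is JSON, a list of rows, each a list of 2 entries, a list of its own where there are three numbers: the shift along the tool's x, y, z in mm, then the turn, a rotation vector about the tool's x, y, z in degrees. In form: [[[x, y, z], [wx, wy, wz]], ...]. A call has 1 to 5 rows; each row shifts and turns the commanded pose from where the row before left it, along the tool's axes as they then stand; what a row does not reach is not made up. A row lasts 1/12 s, in which the tool goes at most 41.7 mm and 7.16 degrees, less where a joint would pass 70% of its speed; a pose out of reach is approached as far as the arm can. A call with a gripper value outside its range is refused whole. OPENING is the finger opening in mm, from 0 to 85.4, set as the call begins (- or left out, the last holds). The fingers move at their own pace and stop on an object; the grip force is fixed at half the most. Time passes only in rows, so rows that do not move let the fingers close. It gives the time, the measured TCP pose, the force, the opening and the grip force at its end, in the units of the state.
- state(): the state, without advancing time (a new reading comes with each control period).
- cams.get_image(name): name is "side" or "top"; returns a dict with "frame" (384x512x3 uint8, red, green, blue), "fx", "fy", "cx", "cy" (pixels), "extrinsics" (4x4, takes a point from world to camera coordinates). Camera axes: x right, y down, z forward; pixel columns grow to the right and rows downward; lengths in m; the calibration is good to about 2 mm. A picture is of the moment at which its call begins. There is no depth.
- workorder.job_done(): hands the job in; it is judged then, once.
Trained networks look in a picture, given as the dict that the camera call returned (one of the last four; its "shot" number tells which), for a name from the list of things; names that differ only in an ending like _2 or _b are one class to them, and where a whole thing is asked for, a point or a joint stands for the part that bears it (a point fixed in the world has none). Each returns a list of dicts, best first, with "p" (0 to 1); they miss things now and then, are a little off and sometimes report something else, mostly with a low value. They report only what shows in the picture. A call takes as long as a camera call. They do not tell look-alikes from the thing itself.
- spot_in(picture, query): "at" ([x, y, z] in m, in world coordinates, good to about 4 mm: the middle of the surface that is visible of it).
- regions_of(picture, query): "mask" (384x512 bool, what is visible of it).
- spot_point(picture, query): "at" ([x, y, z] in m, in world coordinates, good to about 4 mm: a listed point, or the origin of a listed thing).
The state is a dict: "clock": time; "joints": joint angles; "joint_velocities": joint speeds; "joint_torque": joint torques, N m; "position": TCP position; "tool_rot": TCP orientation; "force": force on the tool from outside, world axes, zero at the start; "torque": the same for the moment, N m; "finger_gap": opening from 0.0 (shut) to 1.0 (fully open); "finger_force": force on a finger pad.
Only numpy, scipy, OpenCV 4.12 (cv2) and the standard library are available. Lean on these libraries where they do the work, as an engineer would, in place of code of your own. Each camera call takes 0.05 s, during which the arm holds its last target. There are 200 camera calls.

## Working session

There is one attempt and no reset: what is moved stays moved. The work goes in short steps, Python scripts to look and compute and a shell command to move; the robot and the scene stay as the last step left them, time stands still between calls to the robot, and variables do not carry over. Pictures are saved under pics/ and viewed, at most 10 in all, crops included, and the job is handed in when it is done.

```bash
mkdir -p pics
cat > h.py <<'E'
import numpy as np, cv2
from workcell import state, cams, workorder, spot_in, regions_of, spot_point
def save(p,n,crop=None,s=1):
    f=p["frame"]
    if crop: f=f[crop[1]:crop[3],crop[0]:crop[2]]
    cv2.imwrite("pics/"+n,cv2.resize(f[:,:,::-1],None,fx=s,fy=s,interpolation=cv2.INTER_CUBIC))
def proj(p,X):
    c=np.array(p["extrinsics"])@np.r_[X,1]
    return np.round([p["fx"]*c[0]/c[2]+p["cx"],p["fy"]*c[1]/c[2]+p["cy"]],1)
def ray(p,uv,z):
    E=np.array(p["extrinsics"]);R,t=E[:3,:3],E[:3,3]
    o=-R.T@t;d=R.T@np.array([(uv[0]-p["cx"])/p["fx"],(uv[1]-p["cy"])/p["fy"],1])
    return o+d*(z-o[2])/d[2]
E
python3 - <<'E'
from h import *
a=cams.get_image("top");b=cams.get_image("side")
save(a,"t0.png");save(b,"s0.png")
for n,p in(("top",a),("side",b)):
  for q in("torch_mid","torch","bay","pull","kit","canister0","camera","tin"):
    for r in spot_point(p,q)[:6]: print(n,q,round(r["p"],2),np.round(r["at"],3),proj(p,r["at"]))
print(state())
E
```

```text
top torch_mid 0.78 [0.281 0.388 0.018] [105.5 279.8]
top torch_mid 0.73 [0.471 0.336 0.02 ] [126.6 208. ]
top torch 0.95 [0.277 0.381 0.002] [110.2 280.6]
top torch 0.88 [ 0.342  0.225 -0.001] [168.1 254.8]
top torch 0.56 [0.47  0.335 0.002] [129.2 209. ]
top torch 0.53 [0.45  0.034 0.052] [236.3 211.7]
top bay 0.64 [0.471 0.333 0.019] [127.9 208.1]
top bay 0.63 [ 0.568 -0.024  0.022] [256.9 169.9]
top pull 0.72 [0.45  0.035 0.055] [235.5 211.8]
top kit 0.65 [0.745 0.012 0.006] [242.6 111.4]
top canister0 0.79 [ 0.511  0.197 -0.002] [178.9 193.6]
top canister0 0.75 [0.528 0.081 0.025] [219. 185.]
top canister0 0.66 [0.608 0.189 0.001] [181.7 159.7]
top tin 0.83 [ 0.66  -0.291 -0.   ] [349.  137.3]
side torch_mid 0.95 [0.279 0.385 0.017] [343.6 318.8]
side torch_mid 0.69 [0.343 0.229 0.017] [313.2 264. ]
side torch_mid 0.57 [0.472 0.331 0.022] [268.3 297.4]
side torch 0.84 [0.47  0.334 0.   ] [268.8 301.7]
side torch 0.75 [0.342 0.228 0.002] [312.9 266. ]
side torch 0.61 [ 0.279  0.38  -0.002] [341.8 319.8]
side bay 0.73 [ 0.566 -0.017  0.018] [239.  196.6]
side pull 0.82 [0.45  0.029
[... 457 characters left out ...]
'joints': array([-72.29635023,  36.00290321,   2.20535258,  86.94245021,
        -1.54878338,  57.08584751,  -1.14428089]), 'joint_velocities': array([-0.13316679, -0.05503706, -0.01889117, -0.02083045,  0.05232221,
        0.04076021, -0.18672558]), 'joint_torque': array([ 1.53224983e-04, -5.63260925e+01,  1.22543257e+00, -1.93773258e+01,
        1.08644876e-02,  1.61545959e-03,  3.44894204e-06]), 'position': array([0.23790513, 0.60488277, 0.23132295]), 'tool_rot': array([-1.79998399e+02, -3.92697240e-03,  1.58525904e+02]), 'force': array([-0.08014022,  0.56978055,  0.24382762]), 'torque': array([ 0.01880917, -0.01571817, -0.0241676 ]), 'finger_force': 0.0, 'finger_gap': 0.9977785113240195}
```

View pics/t0.png

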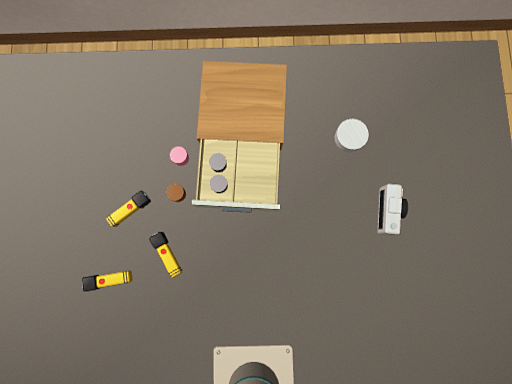

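View pics/s0.png

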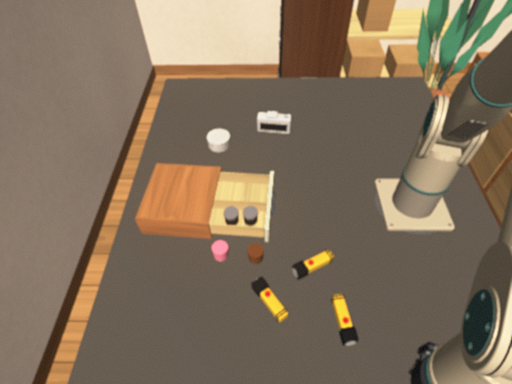

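Candidates in the top view are the torches at (128,208), (107,281) and (166,255), which are 0.577, 0.475 and 0.411 m from the base. The one at (128,208) is farthest, so it is the one meant. I'll confirm it in a crop and measure the axes.

Run:
```python
from h import *
a=cams.get_image("top");b=cams.get_image("side")
save(a,"t1.png",(90,120,290,270),4)
for n,p in(("top",a),("side",b)):
  for r in regions_of(p,"torch"):
    m=np.argwhere(r["mask"])[:,::-1]
    if len(m)<30: continue
    W=np.array([ray(p,x,.024)[:2] for x in m]);c=W.mean(0)
    u,s,v=np.linalg.svd(W-c,full_matrices=False)
    q=(W-c)@v[0];mid=c+v[0]*(q.max()+q.min())/2
    print(n,"torch",round(r["p"],2),len(m),c.round(4),mid.round(4),np.degrees(np.arctan2(v[0][1],v[0][0])).round(1),np.ptp(q).round(3))
  for r in regions_of(p,"kit")[:2]+regions_of(p,"pull")[:2]:
    m=r["mask"].astype(np.uint8)
    k=cv2.findContours(m,0,2)[0];k=max(k,key=cv2.contourArea)
    q=cv2.approxPolyDP(k,4,True)[:,0]
    print(n,"kit?",round(r["p"],2),m.sum(),[(tuple(x),ray(p,x,.078)[:2].round(3).tolist()) for x in q])
  for qn in("canister0","pull","bay","torch_mid"):
    for r in spot_in(p,qn)[:5]: print(n,qn,round(r["p"],2),np.round(r["at"],3))
```

```text
top torch 0.89 568 [0.2795 0.387 ] [0.2802 0.3827] 98.2 0.131
top torch 0.76 615 [0.3451 0.2258] [0.3435 0.225 ] -151.3 0.125
top torch 0.57 614 [0.468  0.3299] [0.4668 0.3314] 127.1 0.125
top kit? 0.62 11959 [((np.int32(203), np.int32(61)), [0.866, 0.116]), ((np.int32(196), np.int32(131)), [0.667, 0.136]), ((np.int32(200), np.int32(155)), [0.601, 0.125]), ((np.int32(192), np.int32(204)), [0.471, 0.147]), ((np.int32(278), np.int32(211)), [0.447, -0.075]), ((np.int32(286), np.int32(65)), [0.847, -0.112])]
top kit? 0.7 4997 [((np.int32(201), np.int32(141)), [0.639, 0.123]), ((np.int32(194), np.int32(204)), [0.471, 0.141]), ((np.int32(248), np.int32(212)), [0.447, 0.002]), ((np.int32(279), np.int32(210)), [0.45, -0.078]), ((np.int32(278), np.int32(144)), [0.625, -0.082])]
top canister0 0.77 [0.505 0.194 0.042]
top canister0 0.56 [0.52  0.083 0.07 ]
top canister0 0.56 [0.577 0.079 0.062]
top canister0 0.53 [0.606 0.188 0.046]
top pull 0.79 [0.548 0.02  0.024]
top bay 0.72 [0.55  0.015 0.022]
top bay 0.2 [0.522 0.081 0.068]
top torch_mid 0.97 [0.346 0.225 0.032]
top torch_mid 0.93 [0.471 
[... 484 characters left out ...]
 [0.475, 0.184]), ((np.int32(274), np.int32(206)), [0.453, 0.068]), ((np.int32(272), np.int32(171)), [0.457, -0.077])]
side kit? 0.61 3066 [((np.int32(221), np.int32(172)), [0.625, -0.073]), ((np.int32(211), np.int32(230)), [0.635, 0.155]), ((np.int32(267), np.int32(240)), [0.475, 0.188]), ((np.int32(274), np.int32(205)), [0.453, 0.064]), ((np.int32(272), np.int32(172)), [0.457, -0.072])]
side canister0 0.63 [0.506 0.206 0.045]
side canister0 0.54 [0.528 0.092 0.07 ]
side canister0 0.49 [0.581 0.096 0.064]
side pull 0.96 [0.549 0.029 0.029]
side bay 0.97 [0.548 0.035 0.026]
side torch_mid 0.77 [0.469 0.334 0.034]
side torch_mid 0.77 [0.349 0.235 0.029]
side torch_mid 0.65 [0.284 0.398 0.03 ]
```

View pics/t1.png

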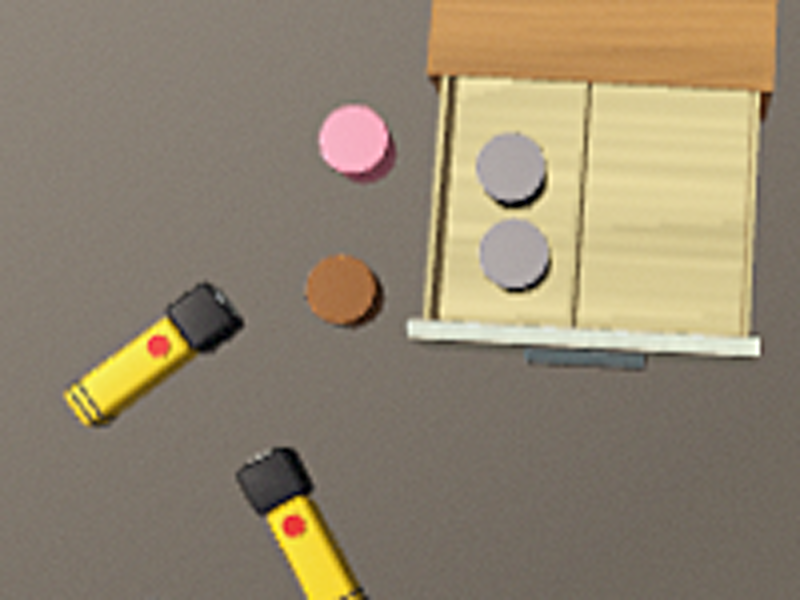

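The torch at (128,208) in the top view points its head toward +x,−y (crop: body (90,405), head (205,315)). It is the farthest from the base, so it's the right one. Its mid is about (0.469, 0.333) at yaw −54°. Kit yaw is about −4.3°, and the right-hand bay is empty.

```bash
cat >> h.py <<'E'
from scipy.spatial.transform import Rotation as Ro
def go(X,rpy):
    s=state();R=Ro.from_euler("xyz",s["tool_rot"],degrees=True);T=Ro.from_euler("xyz",rpy,degrees=True)
    print("clock",s["clock"],"pos",s["position"].round(4),"rot",s["tool_rot"].round(2),"F",s["force"].round(1),"gap",round(s["finger_gap"],3))
    print("shift tool mm",(R.inv().apply(np.array(X)-s["position"])*1e3).round(1),"in final axes",(T.inv().apply(np.array(X)-s["position"])*1e3).round(1),"turn",np.degrees((R.inv()*T).as_rotvec()).round(2))
E
python3 -m handwheel '[[[0,0,0],[0,0,6.5]],[[0,0,0],[0,0,6.5]],[[0,0,0],[0,0,6.5]],[[0,0,0],[0,0,6.5]],[[0,0,0],[0,0,6.5]]]' 60
python3 -m handwheel '[[[-36,2.7,0],[0,0,0]],[[-36,2.7,0],[0,0,0]],[[-36,2.7,0],[0,0,0]],[[-36,2.7,0],[0,0,0]],[[-36,2.7,0],[0,0,0]]]'
python3 -m handwheel '[[[-36,2.7,0],[0,0,0]],[[-36,2.7,0],[0,0,0]],[[-36,2.7,0],[0,0,0]],[[-30,2.7,0],[0,0,0]],[[-20,2.7,0],[0,0,0]]]'
python3 -c "
from h import *
go([.4695,.333,.004],[180,0,126])"
```

```text
clock: 2.12
position: [0.2379, 0.6049, 0.2314]
tool_rot: [180.0, -0.0, 125.7]
force: [-1.0, -0.4, 0.1]
finger_gap: 0.703
finger_force: 0.0
clock: 2.53
position: [0.3555, 0.466, 0.2315]
tool_rot: [180.0, -0.0, 126.1]
force: [0.1, 0.6, 0.6]
finger_gap: 0.706
finger_force: 0.0
clock: 2.95
position: [0.4611, 0.3437, 0.2317]
tool_rot: [180.0, 0.1, 125.8]
force: [-0.3, -0.0, 0.0]
finger_gap: 0.703
finger_force: 0.0
clock 2.95 pos [0.4611 0.3437 0.2317] rot [1.7998e+02 1.1000e-01 1.2579e+02] F [-0.3 -0.   0. ] gap 0.703
shift tool mm [-13.2   0.4 227.7] in final axes [-13.6   0.5 227.7] turn [ 0.02  0.11 -0.21]
```

```bash
python3 -m handwheel '[[[-10,0.4,0],[0,0,0]],[[-3.5,0,35],[0,0,0]],[[0,0,35],[0,0,0]],[[0,0,35],[0,0,0]],[[0,0,35],[0,0,0]]]'
python3 -m handwheel '[[[0,0,20],[0,0,0]],[[0,0,0],[0,0,0]],[[0,0,0],[0,0,0]]]'
python3 - <<'E'
from h import *
go([.4695,.333,.004],[180,0,126])
p=cams.get_image("side");save(p,"s2.png",(200,230,330,350),5)
p=cams.get_image("top");save(p,"t2.png",(80,150,210,250),5)
E
```

```text
clock: 3.37
position: [0.4662, 0.338, 0.0902]
tool_rot: [179.9, -0.1, 126.1]
force: [0.4, 0.4, -0.9]
finger_gap: 0.703
finger_force: 0.0
clock: 3.62
position: [0.4658, 0.3373, 0.0707]
tool_rot: [-179.9, -0.0, 126.1]
force: [-0.1, 0.6, 0.9]
finger_gap: 0.706
finger_force: 0.0
clock 3.6167 pos [0.4658 0.3373 0.0707] rot [-1.7988e+02 -3.0000e-02  1.2609e+02] F [-0.1  0.6  0.9] gap 0.706
shift tool mm [-5.7  0.6 66.7] in final axes [-5.6  0.5 66.7] turn [-0.12 -0.03  0.09]
```

View pics/s2.png

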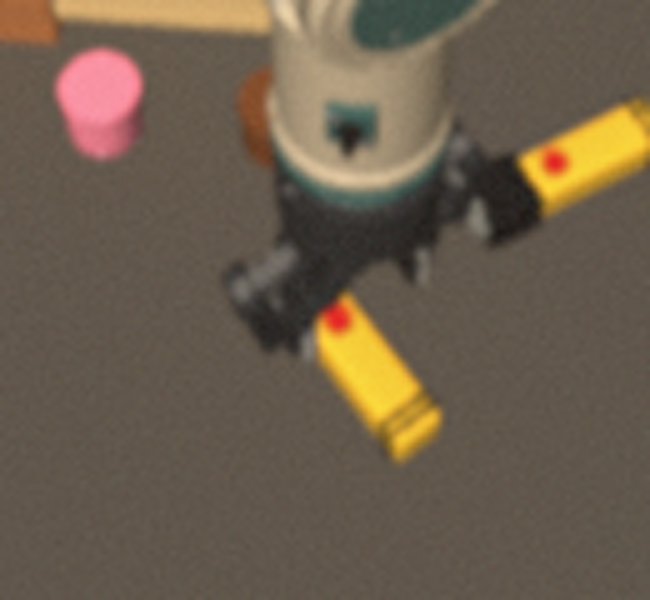

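The fingers straddle the torch just ahead of the red button (crop (335,315)), square to the barrel. Next I shift −5.7 mm in tool x, descend and grasp.

```bash
python3 -m handwheel '[[[-5,0.5,25],[0,0,0]],[[0,0,22],[0,0,0]],[[0,0,14],[0,0,0]],[[0,0,6],[0,0,0]],[[0,0,0],[0,0,0]]]'
python3 -m handwheel '[[[0,0,0],[0,0,0]],[[0,0,0],[0,0,0]],[[0,0,0],[0,0,0]],[[0,0,0],[0,0,0]],[[0,0,0],[0,0,0]]]' 10
python3 -m handwheel '[[[0,0,0],[0,0,0]],[[0,0,0],[0,0,0]],[[0,0,0],[0,0,0]],[[0,0,0],[0,0,0]],[[0,0,0],[0,0,0]]]'
```

```text
clock: 4.13
position: [0.4703, 0.3334, 0.0047]
tool_rot: [180.0, -0.0, 126.0]
force: [0.1, 0.7, -0.1]
finger_gap: 0.703
finger_force: 0.0
clock: 4.55
position: [0.4711, 0.3338, 0.006]
tool_rot: [179.8, -0.0, 126.0]
force: [-0.4, -0.2, 6.2]
finger_gap: 0.34
finger_force: 61.2
clock: 4.97
position: [0.4712, 0.3338, 0.006]
tool_rot: [179.8, -0.0, 126.0]
force: [-1.1, -1.1, 5.3]
finger_gap: 0.338
finger_force: 61.2
```

```bash
python3 -m handwheel '[[[0,0,-15],[0,0,0]],[[0,0,-30],[0,0,0]],[[0,0,-30],[0,0,-7]],[[0,0,-35],[0,0,-7]],[[0,0,-30],[0,0,-7]]]'
python3 -m handwheel '[[[0,0,-20],[0,0,-7]],[[0,0,0],[0,0,-7]],[[0,0,0],[0,0,-7]],[[0,0,0],[0,0,-7]],[[0,0,0],[0,0,0]]]'
python3 - <<'E'
from h import *
D={}
for i in range(3):
  for n in("top","side"):
    p=cams.get_image(n)
    for q in("bay","pull","kit"):
      r=spot_point(p,q)
      for x in r[:1]: D.setdefault(q+n,[]).append(x["at"]); 
for k,v in D.items(): print(k,np.round(v,4).tolist(),np.mean(v,0).round(4))
p=cams.get_image("top")
f=p["frame"].astype(float)
# front top edge of white panel: subpixel dark->white from front; roof edge lines
g=cv2.GaussianBlur(cv2.cvtColor(p["frame"],cv2.COLOR_RGB2GRAY),(3,3),0)
s=cv2.createLineSegmentDetector().detect(g[50:220,185:300])[0][:,0]+[185,50,185,50]
for l in s:
  A,B=ray(p,l[:2],.078),ray(p,l[2:],.078)
  if np.linalg.norm(A-B)>.1: print(l.round(1),A[:2].round(3),B[:2].round(3),np.degrees(np.arctan2(*(B-A)[1::-1])).round(2))
save(p,"t3.png",(90,60,310,230),3.5)
go([.547,-.019,.12],[180,0,175.7])
E
```

```text
clock: 5.38
position: [0.4704, 0.333, 0.1468]
tool_rot: [179.9, 0.1, 147.4]
force: [1.0, 0.4, -2.1]
finger_gap: 0.34
finger_force: 60.1
clock: 5.8
position: [0.4703, 0.3328, 0.1651]
tool_rot: [180.0, 0.0, 175.2]
force: [-0.0, -0.1, -1.6]
finger_gap: 0.337
finger_force: 60.1
baytop [[0.5654, -0.0266, 0.0231], [0.5625, -0.0252, 0.0233], [0.5681, -0.0274, 0.0231]] [ 0.5653 -0.0264  0.0232]
pulltop [[0.45, 0.036, 0.0533], [0.4503, 0.0371, 0.0546], [0.4492, 0.0333, 0.0522]] [0.4498 0.0355 0.0534]
kittop [[0.746, 0.0125, 0.0036], [0.745, 0.0147, 0.0041], [0.7433, 0.0141, 0.0016]] [0.7448 0.0138 0.0031]
bayside [[0.4696, 0.3314, 0.1766], [0.5678, -0.0196, 0.0218], [0.5663, -0.02, 0.0231]] [0.5346 0.0973 0.0738]
pullside [[0.5282, 0.0824, 0.0248], [0.5275, 0.0799, 0.025], [0.5282, 0.0837, 0.0272]] [0.528  0.082  0.0257]
kitside [[0.7411, 0.0106, 0.0019], [0.7453, 0.0119, 0.0024], [0.7445, 0.0111, -0.0013]] [0.7436 0.0112 0.001 ]
[191.9 203.7 278.2 208.3] [0.472 0.147] [ 0.454 -0.076] -94.58
[276.1 202.  279.  143.1] [ 0.47  -0.071] [ 0.627 -0.084] -4.88
[204.1 139.4 199.6 198.1] [0.643 0.114] [0.486 0.127] 175.42
[199.1 139.4 194.3 196.9] [0.643 0.128] [0.49  0.141] 175.18
[196.8 196.9 201.5 139.3] [0.489 0.134] [0.643 0.121] -4.8
[237.9 143.1 234.3 199.4] [0.63  0.024] [0.48  0.037] 175.24
[231.1 199.4 235.3 141.8] [0.48  0.045] [0.634 0.031] -5.04
[282.7 140.6 286.1  65.6] [ 0.634 -0.094] [ 0.846 -0.112] -4.74
[202.3  61.9 196.1 135.7] [0.864 0.118] [0.654 0.136] 175.24
[285.6  64.  204.4  60.7] [ 0.85  -0.111] [0.867 0.112] 85.69
clock 7.05 pos [0.4702 0.333  0.1643] rot [180.    -0.   175.02] F [ 0.1 -0.7 -0.4] gap 0.34
shift tool mm [-107.1 -344.    44.3] in final axes [-103.  -345.2   44.3] turn [ 0.   -0.   -0.68]
```

View pics/t3.png

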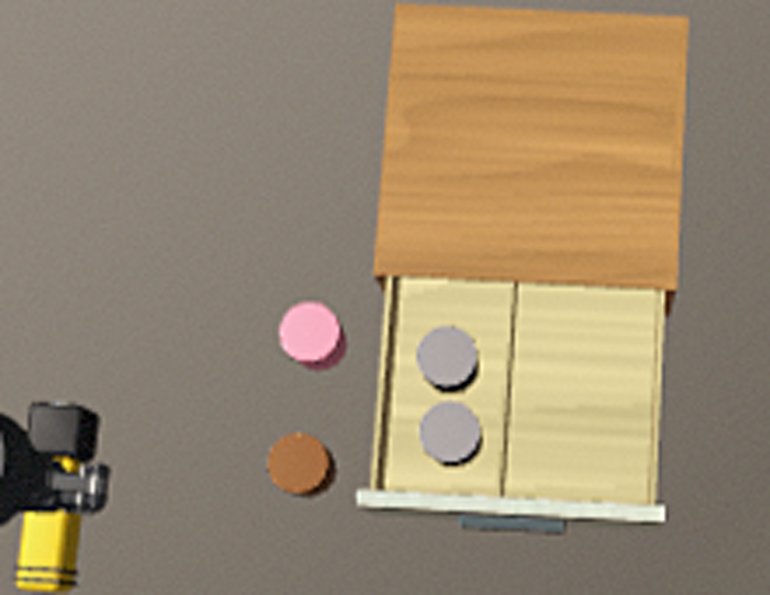

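The torch is held level in the fingers (crop (65,480)), with its head toward +x and parallel to the bay. The empty bay is centred at about (585,390) in the crop, i.e. world (0.566,−0.023), yaw −4.7°.

```bash
python3 -m handwheel '[[[-10,-25,0],[0,0,0]],[[-10.6,-35,0],[0,0,0]],[[-10.6,-35,0],[0,0,0]],[[-10.6,-35,0],[0,0,0]],[[-10.6,-35,0],[0,0,0]]]'
python3 -m handwheel '[[[-10.6,-35,0],[0,0,0]],[[-10.6,-35,0],[0,0,0]],[[-10.6,-35,0],[0,0,0]],[[-10.6,-35,0],[0,0,0]],[[-8,-25,0],[0,0,0]]]'
python3 -m handwheel '[[[-4,-16,0],[0,0,0]],[[0,0,20],[0,0,0]],[[0,0,25],[0,0,0]],[[0,0,25],[0,0,0]],[[0,0,0],[0,0,0]]]'
python3 - <<'E'
from h import *
go([.546,-.021,.030],[180,0,175.3])
p=cams.get_image("side");save(p,"s4.png",(180,150,310,260),5)
for r in spot_point(p,"torch_mid"): print(r["p"],np.round(r["at"],3))
E
```

```text
clock: 7.47
position: [0.5082, 0.1625, 0.1644]
tool_rot: [180.0, 0.0, 175.1]
force: [1.3, -0.3, -1.7]
finger_gap: 0.338
finger_force: 60.1
clock: 7.88
position: [0.5443, -0.0089, 0.1644]
tool_rot: [-179.9, 0.0, 174.8]
force: [1.1, -0.0, -1.5]
finger_gap: 0.34
finger_force: 60.1
clock: 8.3
position: [0.5434, -0.0212, 0.0906]
tool_rot: [-180.0, -0.4, 175.0]
force: [-0.6, -0.5, -1.0]
finger_gap: 0.336
finger_force: 60.1
clock 8.3 pos [ 0.5434 -0.0212  0.0906] rot [-179.96   -0.44  175.01] F [-0.6 -0.5 -1. ] gap 0.336
shift tool mm [-3.   0.5 60.6] in final axes [-2.5  0.5 60.6] turn [-0.04 -0.44 -0.29]
0.92 [0.284 0.386 0.015]
0.72 [ 0.543 -0.023  0.103]
0.72 [0.344 0.225 0.015]
0.56 [ 0.446 -0.376 -0.001]
```

View pics/s4.png

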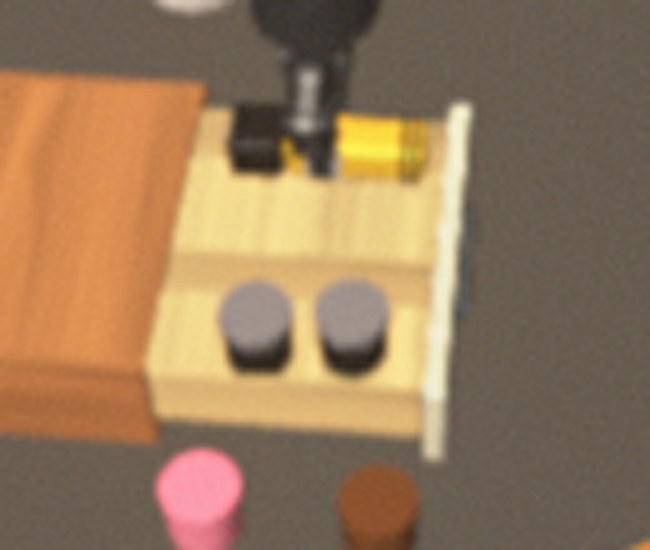

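The torch hangs level above the empty bay (crop (325,145)), clear of the roof at (205,90) and the front panel at (450,130). Now I lower it.

```bash
python3 -m handwheel '[[[-2.5,0,15],[0,0,0]],[[0,0,18],[0,0,0]],[[0,0,13],[0,0,0]],[[0,0,7],[0,0,0]],[[0,0,0],[0,0,0]]]'
python3 -m handwheel '[[[0,0,2],[0,0,0]],[[0,0,1.5],[0,0,0]],[[0,0,1],[0,0,0]],[[0,0,0],[0,0,0]]]'
```

```text
clock: 8.82
position: [0.5492, -0.021, 0.0414]
tool_rot: [-180.0, -0.0, 175.0]
force: [-0.1, -0.6, -0.9]
finger_gap: 0.341
finger_force: 60.1
clock: 9.15
position: [0.5494, -0.0212, 0.0373]
tool_rot: [180.0, 0.1, 175.0]
force: [0.0, -0.6, -0.6]
finger_gap: 0.337
finger_force: 60.1
```

```bash
python3 -m handwheel '[[[0,0,2],[0,0,0]],[[0,0,2],[0,0,0]],[[0,0,1.5],[0,0,0]],[[0,0,0],[0,0,0]]]'
python3 -m handwheel '[[[0,0,1],[0,0,0]],[[0,0,1],[0,0,0]],[[0,0,0],[0,0,0]]]'
```

```text
clock: 9.48
position: [0.5488, -0.0212, 0.0309]
tool_rot: [-180.0, -0.0, 175.0]
force: [0.9, -0.4, -1.8]
finger_gap: 0.338
finger_force: 60.1
clock: 9.73
position: [0.5489, -0.0212, 0.0291]
tool_rot: [180.0, -0.0, 175.0]
force: [-0.6, -0.6, -1.3]
finger_gap: 0.338
finger_force: 60.1
```

```bash
python3 -m handwheel '[[[0,0,0.7],[0,0,0]],[[0,0,0.7],[0,0,0]],[[0,0,0],[0,0,0]]]'
python3 -m handwheel '[[[0,0,0],[0,0,0]],[[0,0,0],[0,0,0]],[[0,0,0],[0,0,0]],[[0,0,0],[0,0,0]],[[0,0,0],[0,0,0]]]' 48
python3 -m handwheel '[[[0,0,-3],[0,0,0]],[[0,0,-15],[0,0,0]],[[0,0,-30],[0,0,0]],[[0,0,-35],[0,0,0]],[[0,0,-35],[0,0,0]]]'
python3 - <<'E'
from h import *
p=cams.get_image("side");save(p,"s5.png",(180,150,310,260),5)
for n in("side","top"):
  p=cams.get_image(n)
  for r in spot_point(p,"torch_mid"): print(n,r["p"],np.round(r["at"],3))
  for r in spot_point(p,"pull"): print(n,r["p"],np.round(r["at"],3))
go([.395,.0365,.18],[180,0,175.3])
E
```

```text
clock: 9.98
position: [0.5493, -0.0212, 0.028]
tool_rot: [180.0, 0.0, 175.0]
force: [0.7, 0.7, 0.2]
finger_gap: 0.339
finger_force: 60.2
clock: 10.4
position: [0.549, -0.0212, 0.0279]
tool_rot: [180.0, -0.0, 175.0]
force: [-0.1, -1.3, 0.1]
finger_gap: 0.564
finger_force: 0.0
clock: 10.82
position: [0.5483, -0.0212, 0.1469]
tool_rot: [-180.0, -0.1, 175.0]
force: [1.0, -0.5, 0.6]
finger_gap: 0.561
finger_force: 0.0
side 0.83 [ 0.55  -0.024  0.041]
side 0.69 [0.344 0.225 0.016]
side 0.65 [0.279 0.386 0.018]
side 0.68 [0.451 0.033 0.056]
side 0.42 [ 0.445 -0.376  0.002]
top 0.9 [0.281 0.384 0.015]
top 0.88 [0.342 0.223 0.018]
top 0.64 [0.45  0.035 0.054]
clock 11.1667 pos [ 0.548  -0.0212  0.1447] rot [-1.7999e+02 -1.5000e-01  1.7503e+02] F [-0.1  0.3 -0.9] gap 0.565
shift tool mm [157.5  44.2 -34.9] in final axes [157.2  45.  -35.3] turn [-0.01 -0.15 -0.27]
```

View pics/s5.png

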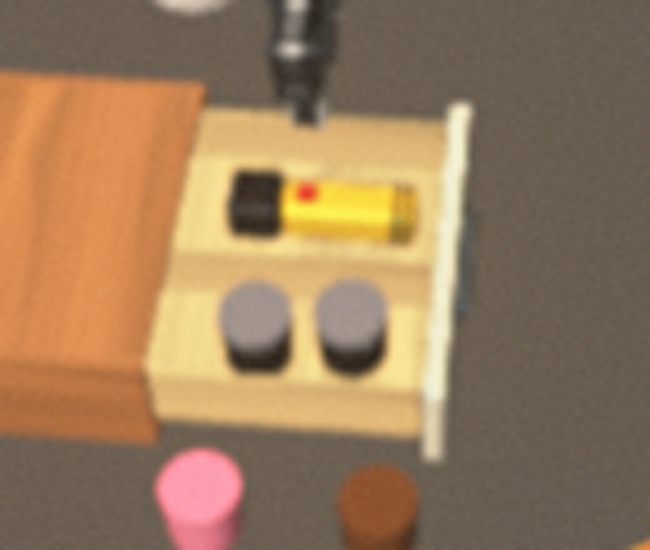

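The torch lies flat in the bay (crop (320,208)), let go of, and both canisters stand. Next I shut the fingers and go in front of the pull.

```bash
python3 -m handwheel '[[[20,7,0],[0,0,0]],[[32,10,0],[0,0,0]],[[32,10,0],[0,0,0]],[[32,10,0],[0,0,0]],[[26,10,0],[0,0,-0.3]]]' 0
python3 -m handwheel '[[[0,0,0],[0,0,0]],[[0,0,25],[0,0,0]],[[0,0,35],[0,0,0]],[[0,0,30],[0,0,0]],[[0,0,15],[0,0,0]]]'
python3 -c "
from h import *
go([.438,.0365,.040],[180,0,175.3])"
```

```text
clock: 11.58
position: [0.408, 0.0381, 0.1448]
tool_rot: [-179.9, -0.3, 175.3]
force: [0.0, -0.1, -0.2]
finger_gap: 0.0
finger_force: 0.0
clock: 12.0
position: [0.4099, 0.0351, 0.0545]
tool_rot: [-179.5, -0.3, 175.3]
force: [8.5, 5.8, -2.6]
finger_gap: 0.0
finger_force: 0.0
clock 12.0 pos [0.4099 0.0351 0.0545] rot [-179.47   -0.33  175.33] F [ 8.5  5.8 -2.6] gap 0.0
shift tool mm [-28.    3.8  14.3] in final axes [-27.9   3.7  14.5] turn [-0.53 -0.33  0.03]
```

```bash
python3 -m handwheel '[[[0,0,0],[0,0,0]],[[0,0,0],[0,0,0]],[[0,0,0],[0,0,0]]]'
python3 -c "
from h import *
s=state();print(s['joints'].round(1),s['joint_torque'].round(1))
go([.438,.0365,.040],[180,0,175.3])"
```

```text
clock: 12.25
position: [0.4114, 0.0352, 0.0567]
tool_rot: [-179.5, -0.1, 175.3]
force: [0.0, -0.5, 0.1]
finger_gap: -0.001
finger_force: 0.0
[ -2.6  37.4  -9.4 131.3  27.3  13.4  48.5] [  0.2 -41.7  -1.   -4.5   0.    0.1  -0. ]
clock 12.25 pos [0.4114 0.0352 0.0567] rot [-1.7955e+02 -1.1000e-01  1.7528e+02] F [ 0.  -0.5  0.1] gap -0.001
shift tool mm [-26.5   3.7  16.6] in final axes [-26.4   3.5  16.7] turn [-0.45 -0.11 -0.02]
```

Joint 6 is at its lower limit here, so I move forward a bit first.

```bash
python3 -m handwheel '[[[-4,0,-8],[0,0,0]],[[-6,2,-4],[0,0,0]],[[-4,1,0],[0,0,0]],[[0,0,0],[0,0,0]]]'
python3 -c "
from h import *
print(state()['joints'].round(1))
go([.438,.0365,.042],[180,0,175.3])"
```

```text
clock: 12.58
position: [0.4273, 0.0375, 0.0695]
tool_rot: [-179.6, 0.1, 175.3]
force: [0.4, 0.5, -0.2]
finger_gap: -0.003
finger_force: 0.0
[ -0.7  36.3 -12.1 128.7  26.3  17.3  49.6]
clock 12.5833 pos [0.4273 0.0375 0.0695] rot [-1.7959e+02  1.0000e-01  1.7529e+02] F [ 0.4  0.5 -0.2] gap -0.003
shift tool mm [-10.7   0.1  27.6] in final axes [-10.7  -0.1  27.5] turn [-0.41  0.1  -0.01]
```

```bash
python3 -m handwheel '[[[0,0,10],[0,0,0]],[[0,0,8],[0,0,0]],[[0,0,5],[0,0,0]],[[0,0,0],[0,0,0]]]'
python3 -c "
from h import *
print(state()['joints'].round(1))"
python3 -m handwheel '[[[-3,0,0],[0,0,0]],[[-3,0,0],[0,0,0]],[[-3,0,0],[0,0,0]],[[-3,0,0],[0,0,0]],[[-3,0,0],[0,0,0]]]'
python3 -m handwheel '[[[-4,0,0],[0,0,0]],[[-5,0,0],[0,0,0]],[[-6,0,0],[0,0,0]],[[-6,0,0],[0,0,0]],[[-6,0,0],[0,0,0]]]'
```

```text
clock: 12.92
position: [0.4245, 0.0367, 0.045]
tool_rot: [-179.5, -0.2, 175.3]
force: [0.9, -0.1, 0.1]
finger_gap: -0.0
finger_force: 0.0
[ -1.7  39.4 -10.6 129.5  31.3  13.9  44.7]
clock: 13.33
position: [0.4407, 0.0356, 0.0458]
tool_rot: [-179.5, -0.1, 175.3]
force: [-2.7, 0.8, 0.4]
finger_gap: 0.001
finger_force: 0.6
clock: 13.75
position: [0.4679, 0.0333, 0.0455]
tool_rot: [-179.5, -0.1, 175.3]
force: [-0.9, -0.1, 0.6]
finger_gap: 0.001
finger_force: 0.3
```

```bash
python3 -m handwheel '[[[-7,0,0],[0,0,0]],[[-7,0,0],[0,0,0]],[[-7,0,0],[0,0,0]],[[-7,0,0],[0,0,0]],[[-7,0,0],[0,0,0]]]'
python3 -m handwheel '[[[-7,0,0],[0,0,0]],[[-7,0,0],[0,0,0]],[[-7,0,0],[0,0,0]],[[-7,0,0],[0,0,0]],[[-7,0,0],[0,0,0]]]'
python3 -m handwheel '[[[-7,0,0],[0,0,0]],[[-7,0,0],[0,0,0]],[[-6,0,0],[0,0,0]],[[-5,0,0],[0,0,0]],[[-4,0,0],[0,0,0]]]'
python3 - <<'E'
from h import *
for n in("top","side"):
  p=cams.get_image(n)
  for q in ("pull","torch_mid","canister0","bay"):
    for r in spot_point(p,q)[:4]: print(n,q,round(r["p"],2),np.round(r["at"],3))
go([.609,.022,.045],[180,0,175.3])
E
```

```text
clock: 14.17
position: [0.5027, 0.0305, 0.0454]
tool_rot: [-179.5, -0.1, 175.3]
force: [-0.9, -0.4, 1.0]
finger_gap: -0.001
finger_force: 0.3
clock: 14.58
position: [0.5375, 0.0277, 0.0453]
tool_rot: [-179.5, -0.1, 175.3]
force: [-0.6, -0.2, 0.8]
finger_gap: 0.005
finger_force: 0.3
clock: 15.0
position: [0.5664, 0.0252, 0.0452]
tool_rot: [-179.5, -0.1, 175.3]
force: [-0.9, 0.1, 1.0]
finger_gap: 0.0
finger_force: 0.1
top torch_mid 0.91 [0.28  0.385 0.016]
top torch_mid 0.71 [0.345 0.225 0.018]
top torch_mid 0.39 [0.746 0.014 0.003]
top canister0 0.74 [ 0.509  0.202 -0.002]
side pull 0.55 [0.576 0.021 0.053]
side pull 0.34 [ 0.446 -0.373 -0.   ]
side pull 0.16 [ 0.657 -0.288 -0.002]
side torch_mid 0.93 [0.28  0.386 0.016]
side torch_mid 0.82 [0.342 0.225 0.015]
side torch_mid 0.57 [ 0.678 -0.032  0.041]
side canister0 0.63 [0.661 0.073 0.026]
side canister0 0.59 [0.503 0.203 0.002]
side canister0 0.58 [ 0.611  0.188 -0.003]
clock 15.5 pos [0.5656 0.0253 0.0453] rot [-1.7951e+02 -1.3000e-01  1.7533e+02] F [-0.1 -0.3 -0.3] gap 0.002
shift tool mm [-43.6   0.2   0.2] in final axes [-43.6   0.2   0.3] turn [-0.49 -0.13  0.03]
```

```bash
python3 -m handwheel '[[[-4,0,0],[0,0,0]],[[-4,0,0],[0,0,0]],[[-4,0,0],[0,0,0]],[[-4,0,0],[0,0,0]],[[-3,0,0],[0,0,0]]]'
python3 -m handwheel '[[[-2,0,0],[0,0,0]],[[-2,0,0],[0,0,0]],[[-2,0,0],[0,0,0]],[[-2,0,0],[0,0,0]],[[-2,0,0],[0,0,0]]]'
python3 -m handwheel '[[[-2,0,0],[0,0,0]],[[-2,0,0],[0,0,0]],[[-2,0,0],[0,0,0]]]'
python3 -m handwheel '[[[-2,0,0],[0,0,0]],[[-2,0,0],[0,0,0]]]'
```

```text
clock: 15.92
position: [0.5855, 0.0237, 0.0453]
tool_rot: [-179.5, -0.1, 175.3]
force: [-0.5, -0.0, -0.2]
finger_gap: 0.004
finger_force: 0.1
clock: 16.33
position: [0.5925, 0.0231, 0.045]
tool_rot: [-179.5, -0.4, 175.3]
force: [-4.2, 0.1, 2.0]
finger_gap: 0.001
finger_force: 2.2
clock: 16.58
position: [0.6008, 0.0224, 0.045]
tool_rot: [-179.5, -0.1, 175.3]
force: [-1.2, 0.0, -1.0]
finger_gap: -0.002
finger_force: 0.8
clock: 16.75
position: [0.6036, 0.0222, 0.0451]
tool_rot: [-179.5, -0.3, 175.3]
force: [-8.7, 1.5, 5.9]
finger_gap: -0.003
finger_force: 4.2
```

```bash
python3 -m handwheel '[[[-1.5,0,0],[0,0,0]],[[0,0,0],[0,0,0]]]'
python3 -m handwheel '[[[-1.5,0,0],[0,0,0]],[[0,0,0],[0,0,0]]]'
```

```text
clock: 16.92
position: [0.6036, 0.0221, 0.0451]
tool_rot: [-179.4, -0.4, 175.3]
force: [-7.3, 1.7, 4.3]
finger_gap: 0.001
finger_force: 4.1
clock: 17.08
position: [0.6036, 0.0221, 0.045]
tool_rot: [-179.4, -0.6, 175.3]
force: [-11.7, 0.8, 7.7]
finger_gap: -0.002
finger_force: 5.5
```

Solid stop at 0.6036 after the ridge force dropped off. Back away and check.

```bash
python3 -m handwheel '[[[3,0,0],[0,0,0]],[[10,0,0],[0,0,0]],[[20,0,0],[0,0,0]],[[25,0,0],[0,0,0]],[[0,0,-20],[0,0,0]]]'
python3 -m handwheel '[[[5,0,-35],[0,0,0]],[[0,0,-35],[0,0,0]],[[0,0,-30],[0,0,0]],[[0,0,0],[0,0,0]],[[0,0,0],[0,0,0]]]'
python3 - <<'E'
from h import *
for n in("top","side"):
  p=cams.get_image(n)
  for q in ("pull","kit"):
    for r in spot_point(p,q)[:2]: print(n,q,round(r["p"],2),np.round(r["at"],3))
save(p,"s6.png",(110,120,310,270),4)
go([.55,.02,.15],[180,0,175.3])
E
```

```text
clock: 17.5
position: [0.5433, 0.0265, 0.0627]
tool_rot: [-179.4, -0.7, 175.4]
force: [-1.9, -1.7, -0.6]
finger_gap: -0.0
finger_force: 0.0
clock: 17.92
position: [0.5479, 0.0281, 0.1677]
tool_rot: [-179.6, 0.3, 175.3]
force: [-0.7, -0.1, -0.2]
finger_gap: -0.001
finger_force: 0.0
top kit 0.92 [0.744 0.011 0.002]
side pull 0.95 [0.614 0.019 0.053]
side kit 0.66 [0.745 0.01  0.   ]
clock 18.2167 pos [0.5446 0.0279 0.1641] rot [-179.5    -0.23  175.32] F [ 0.1  0.2 -0.6] gap -0.0
shift tool mm [-6.1 -7.3 14.2] in final axes [-6.  -7.5 14.1] turn [-0.5  -0.23  0.02]
```

View pics/s6.png

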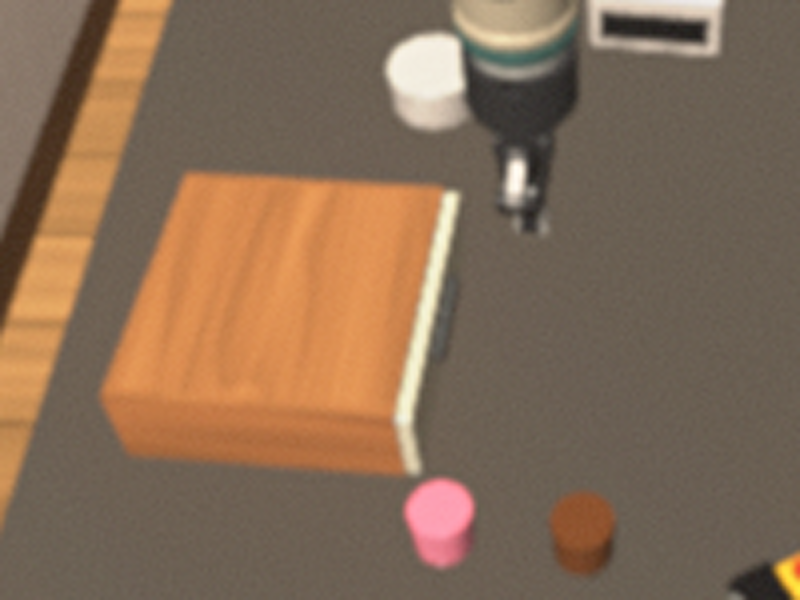

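The drawer panel sits flush against the box front (crop (430,300)) and the gripper is clear of everything, so I'm handing in.

```bash
python3 -c "
from workcell import workorder
print(workorder.job_done())"
```

```text
the job is handed in; nothing more can be done
None
```

I laid the torch flat in the empty bay, let go of it, and pushed the drawer home past its detent. I then handed the job in at about 18 s; no verdict came back, and with the drawer shut I could not see the torch or canisters.

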